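Load the laser marker and fire it with the pedal

ROBOT

A 7-joint arm with a two-finger parallel gripper is mounted at the origin on the work surface. World frame = base frame: x ahead of the robot, y to its left, z up, the work surface at z = 0. Lengths are in m, angles in rad, forces in N, time in s.
With the tool pointing down it reaches from about 0.4 to 0.9 m from the base axis. Payload 5.5 kg.
Tool frame: the origin (TCP) lies midway between the tips of the shut fingers; the grasp point (between the pads) lies 19 mm behind it (manip.grip_depth is the distance from the TCP to the grasp point, in m); z points along the fingers, y is the line along which they close (so a half turn about z gives the same grasp; the last joint's range is limited). The gripper opens to 92 mm and grips with 3 to 60 N. Pads are 19 mm wide; open, the fingers measure 130 mm over their backs; the gripper's body (75 mm by 190 mm) begins 47 mm behind the grasp point.
Start: joints at [1.525, 0.501, -0.427, 1.55, 0.221, 1.138, -0.21], TCP at [0.198, -0.619, 0.196] pointing down, gripper open.
Joint ranges: [-2.88, 2.88], [-0.31, 2.03], [-1.54, 1.56], [0.2, 2.42], [-1.41, 4.55], [0.19, 2.02], [-2.57, 2.57]. Speed limits (rad/s): [2.57, 2.57, 3.14, 3.14, 3.14, 3.14, 3.14].

INTERFACE

Orientations are given as a unit quaternion [x, y, z, w].
In Python, from bench import manip, effector, viewer gives the robot as it stands. Calls block until the motion is done:
- manip.move_pose(position, orientation): joint-space move of the TCP to a pose.
- manip.servo_line(position, ori=None, vel=0.15): straight line of the TCP; ori=None keeps the orientation; vel is the mean speed in m/s.
- manip.movej(angles): joint-space move.
- effector.open_jaws() and effector.close(f_grip=None): open the fingers fully, or close them until they stop; f_grip is the grip in N (None keeps the last).
- manip.sleep(seconds).
- manip.solve_ik(position, orientation): joint angles nearest the present ones, or None.
- viewer.get_image(name): name is "scene" or "top"; returns the picture (420x560x3 uint8, red, green, blue); there is no depth.
- viewer.get_calibration(name): a dict with "vfov" (degrees; the focal length in pixels is half the picture's height over the tangent of half this angle, whatever the lens; pixels are square), "cx", "cy" (the principal point, pixels), "dist_coeffs" ([k1, k2, p1, p2, k3] as OpenCV has them; the pictures are not rectified), "eye" and "attitude" of the camera in the world. Camera axes: x right, y down, z forward; pixel columns grow to the right and rows downward; lengths in m; the calibration is good to about 2 mm. A picture is of the moment at which its call begins. get_calibration takes no time and is no camera call.
A pose or a line that the arm cannot do raises manip.PlanningError and nothing moves.
- manip.hand_in(): hands the job in; it is judged then, once.
Readings, each from a call of its own:
- manip.current_clock(): time.
- manip.current_q(): joint angles.
- manip.current_joint_velocities(): joint speeds.
- manip.current_tau(): joint torques, N m.
- manip.current_tool_pos(): TCP position.
- manip.current_tcp_rot(): TCP orientation.
- manip.current_force(): force on the tool from outside, world axes, zero at the start.
- manip.current_wrist_torque(): the same for the moment, N m.
- manip.current_finger_gap(): finger opening in m.
- manip.current_gripper_force(): force on a finger pad.
Only numpy, scipy, OpenCV 4.12 (cv2) and the standard library are available. Lean on these libraries where they do the work, as an engineer would, in place of code of your own. Each camera call takes 0.05 s, during which the arm holds its last target. There are 200 camera calls.

TASK

Slide the blue pallet with its black cap along the rails, in under the amber shield of the laser marker, until it is fully home against the red end stop. Only then press the yellow pedal of the foot switch all the way down to its stop, keep it down for about a second so that the mark is made, and let it come back up. Leave the pallet home with the cap in its nest, and leave the other things where they are.

Things in the scene. Friction and masses are not known exactly. Their poses are not given: they have to be found in the camera images.
- marker: Laser marker, fixed on the bench: aluminium bed 15 mm thick, 300 mm wide (x), with two dark rails along y (125 mm apart inside, 14 mm high, y -90 to +310 mm). White scan head up to 330 mm high, blue boom and tall column (at y -400 mm) on the -y side. Origin: on the bench under the lens; z up, +y out along the rails to the open loading end. Position and yaw vary.
- end_stop (a point): Middle of the +y face of the red end stop across the rails, at the marker's y -70 mm, 22 mm above the bench; the pallet's -y edge meets it when home. Axes as the marker's.
- shield_edge (a point): Middle of the lower edge of the amber shield's front wall, at the marker's y +40 mm, 65 mm above the bench: the pallet and cap pass below it, a gripper does not. The shield is 188 mm wide (x), reaches from y -100 to +40 mm, top 171 mm above the bench. Axes as the marker's.
- home (a point): On the bed's top surface (15 mm above the bench) under the lens: where the pallet's origin lies when it is home against the stop. Axes as the marker's.
- pallet: Blue plate, loose, 120 mm wide (x), 220 mm long (y -70 to +150 mm), 12 mm thick, 0.5 kg, on the bed between the rails with 2.5 mm play each side. Starts 90 to 160 mm out from home along the marker's +y. Origin: its underside below the nest; axes parallel to the marker's. An upright orange grip fin stands at y +135 mm: 40 mm wide (x), 14 mm thick (y), top 60 mm above the underside.
- grip (a point): The grip point on the orange fin of the pallet: centre of the fin, 45 mm above the pallet's underside (60 mm above the bench), 15 mm below its top. Axes as the pallet's. Stays 95 mm in front of the shield when home.
- nest (a point): Centre of the pallet's nest, on its top face (12 mm above its underside): four 9 mm high aluminium blocks, 57 mm apart inside, round the cap.
- cap: The work: a loose black plastic flanged cap, flange 52 mm across and 7 mm thick, hub 28 mm across, 18 mm high in all, lying in the pallet's nest. Origin: centre of its underside.
- footswitch: The foot switch, fixed on the bench: dark steel base 170 mm (x) by 115 mm (y), 16 mm thick, with hinge cheeks 50 mm high at its +x end. Origin: centre of the underside; the pedal's free end points to its -x (roughly to the robot). Position and yaw vary.
- pedal (a joint): Angle of the yellow pedal with black tread: 0 up (its plate rises at 0.28 rad from the hinge to its free end), 0.26 rad at its stop (nearly level). A spring returns it: about 5 N at the press point starts it, 10 N holds it at the stop. Plate 145 x 92 mm; its hinge axis lies along the foot switch's y at x +65 mm, 34 mm above the bench.
- pedal_press (a point): Where to press: on the top of the tread, mid-width, 100 mm from the hinge axis; 69 mm above the bench with the pedal up and about 44 mm above it at the stop. Moves with the pedal.
- cap_b: Bystander: a black cap like the work, lying loose on the bench. Origin: centre of its underside.
- cap_c: Bystander: another such cap on the bench.
- carton: Bystander: open cardboard carton 160 x 120 x 100 mm high. Origin: centre of its underside.
- bin: Bystander: open blue bin 100 mm (x) by 130 mm (y), 60 mm high. Origin: centre of its underside.
Not all that is in view belongs to the job. Leave any turquoise or white look-alike of the cap alone.

How it is judged:
By the outcome, as a careful person would: the job done as asked, in the order asked, and still so for the second after the job is handed in, with the robot touching nothing.
It also fails if it takes over 48 s, if anything falls off the work surface, if the arm or the gripper's body presses on something with over 40 N, if the wrist force passes 120 N, or if a joint passes its speed limit or range.

## Working session

There is one attempt and no reset: what is moved stays moved. The work goes in short steps, each a Python script; the robot and the scene stay as the last script left them, time stands still between calls to the robot, and variables do not carry over. Pictures are saved under pics/ and viewed, at most 10 in all, crops included, and the job is handed in when it is done.

```bash
mkdir -p pics; ls
python3 - <<'E'
from bench import manip, viewer
import cv2
for n in("scene","top"):
    im=viewer.get_image(n); cv2.imwrite(f"pics/{n}0.png",im[:,:,::-1]); print(viewer.get_calibration(n))
print(manip.current_clock(),manip.current_tcp_rot(),manip.current_finger_gap(),manip.grip_depth)
E
```

```text
pics
{'vfov': 43.33969268015168, 'cx': 280.76699551093037, 'cy': 205.83307916366473, 'dist_coeffs': array([0.04927771, 0.        , 0.        , 0.        , 0.        ]), 'eye': array([1.30444478, 0.10182771, 1.22772981]), 'attitude': array([ 0.64725542,  0.70584195, -0.21072653, -0.19606605])}
{'vfov': 57.81760705823365, 'cx': 280.1368834464857, 'cy': 202.44335229199524, 'dist_coeffs': array([0.00850407, 0.        , 0.        , 0.        , 0.        ]), 'eye': array([0.41049699, 0.02614191, 1.02896523]), 'attitude': array([-0.69811341,  0.71178931, -0.04200964,  0.06502947])}
0.1 [ 9.88098635e-01  1.53818969e-01 -1.14939856e-04 -8.93508764e-04] 0.09178207629051387 0.0188
```

View pics/scene0.png

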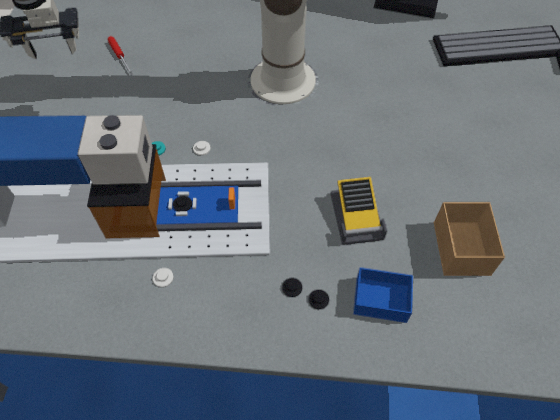

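View pics/top0.png

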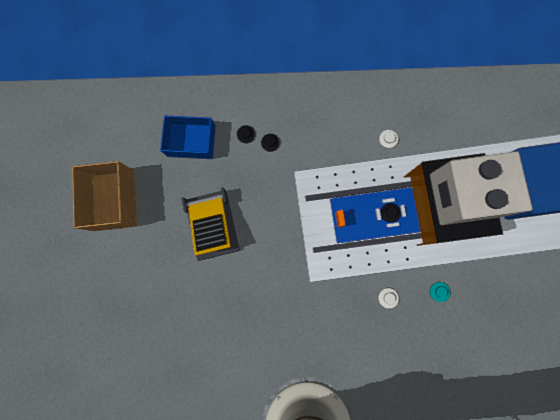

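The top view shows:
- The pallet with the orange fin at (342,217) and its cap in the nest at (391,212).
- The bed corners at (295,171) and (310,281).
- The pedal tread around (210,232), with the hinge at about (205,198).

Candidates for the cap:
- Black in the nest at (391,212). This is the work.
- Black on the bench at (246,133) and (270,142). These are bystanders.
- White at (388,138) and (388,298), and turquoise at (440,292). These are look-alikes.

Next I'll take enlarged crops.

Run:
```python
import cv2
im=cv2.imread("pics/top0.png")
cv2.imwrite("pics/c1.png",cv2.resize(im[160:290,285:445],None,fx=4.5,fy=4.5,interpolation=cv2.INTER_CUBIC))
cv2.imwrite("pics/c2.png",cv2.resize(im[175:270,170:265],None,fx=6,fy=6,interpolation=cv2.INTER_CUBIC))
```

```text
(no output)
```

View pics/c1.png

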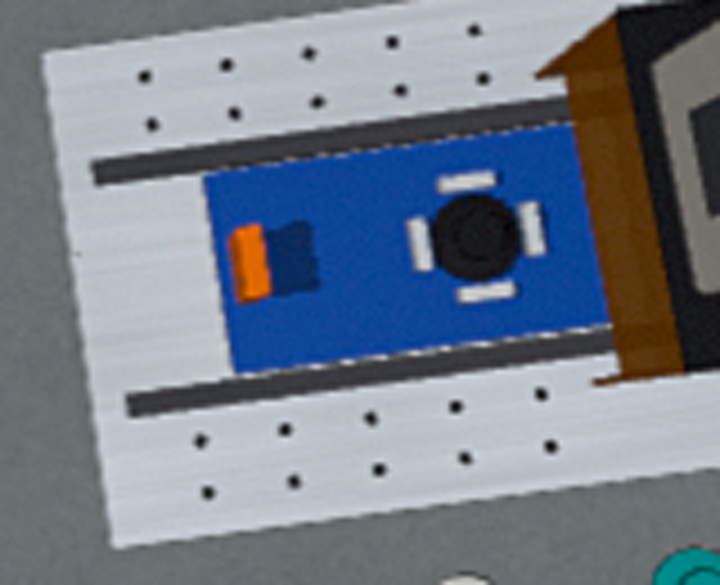

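View pics/c2.png

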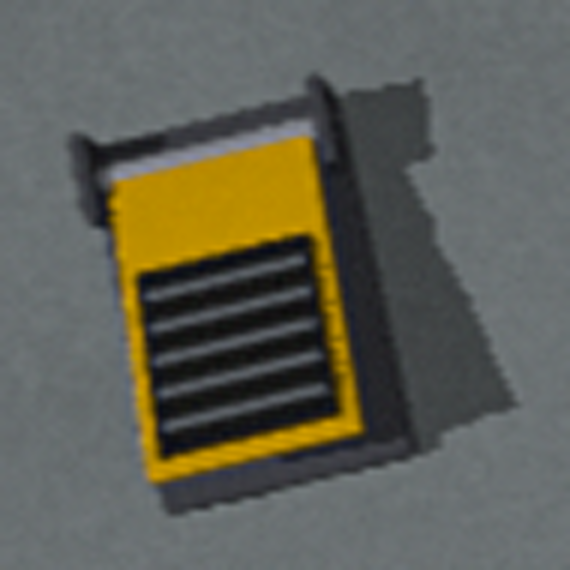

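Crop 1 shows:
- The fin top at about (243..268, 226..300).
- The pallet's +y corners at (204,177) and (234,373).
- The rails' inner ends at (97,186) and (128,394).
- The black cap inside four blocks at (476,236).

Crop 2 shows the pedal's free corners at (150,482) and (364,432), and the base corners at (170,512) and (412,448). I'll fit the poses and overlay the model on both views.

```bash
cat > h.py <<'E'
import numpy as np, cv2
from scipy.spatial.transform import Rotation as R
from bench import viewer
def proj(P,n):
    c=viewer.get_calibration(n); f=210/np.tan(np.radians(c['vfov'])/2)
    K=np.array([[f,0,c['cx']],[0,f,c['cy']],[0,0,1]])
    Rm=R.from_quat(c['attitude']).as_matrix().T
    return cv2.projectPoints(np.array(P,float).reshape(-1,1,3),cv2.Rodrigues(Rm)[0],-Rm@c['eye'],K,c['dist_coeffs'])[0][:,0]
def loc(p,L):
    L=np.atleast_2d(L); c,s=np.cos(p[2]),np.sin(p[2])
    return np.c_[p[0]+c*L[:,0]-s*L[:,1],p[1]+s*L[:,0]+c*L[:,1],L[:,2]]
E
cat > fit.py <<'E'
from h import *
from scipy.optimize import least_squares
full=lambda P,s,o:(np.array(P,float)+.5)/s-.5+o
m=full([(97,186),(128,394),(204,177),(234,373),(262,226),(271,296),(44,53),(114,548)],4.5,[285,160])
def mk(p):
    d=p[3]; e=p[4]
    return loc(p,[(.0625,.31,.029),(-.0625,.31,.029),(.06+e,.15+d,.027),(-.06+e,.15+d,.027),(.02+e,.128+d,.075),(-.02+e,.128+d,.075),(.15,p[5],.015),(-.15,p[5],.015)])
r=least_squares(lambda p:(proj(mk(p),'top')-m).ravel(),[.45,-.3,.1,.12,0,.33]); M=r.x
print('marker',M.round(4),r.fun.reshape(-1,2).round(1).tolist())
f=full([(150,482),(364,432),(170,512),(412,448)],6,[170,175])
fs=lambda p:loc(p,[(-.0735,.046,.078),(-.0735,-.046,.078),(-.085,.0575,.016),(-.085,-.0575,.016)])
r2=least_squares(lambda p:(proj(fs(p),'top')-f).ravel(),[.45,.2,.1]); F=r2.x
print('foot',F.round(4),r2.fun.reshape(-1,2).round(1).tolist())
press=loc(F,(-.029,0,.069))[0]; grip=loc(M,(M[4],.135+M[3],.06))[0]
print('press',press,'grip',grip)
np.savez('fit.npz',M=M,F=F,press=press,grip=grip)
cap=loc(M,(M[4],M[3],.045))
P=np.r_[mk(M),cap,loc(M,[(.094,.04,.171),(-.094,.04,.171),(.094,.04,.065),(-.094,.04,.065)]),fs(F),[press],loc(F,[(.085,.0575,.05),(.085,-.0575,.05)])]
out=[]
for n,(x0,y0,x1,y1),s in(('top',(170,160,450,290),2.85),('scene',(90,150,400,270),2.55)):
    im=cv2.resize(cv2.imread(f'pics/{n}0.png')[y0:y1,x0:x1],None,fx=s,fy=s,interpolation=cv2.INTER_CUBIC)
    for q in proj(P,n): cv2.drawMarker(im,tuple(int(v) for v in ((q-[x0,y0]+.5)*s-.5).round()),(0,255,0),0,10,1)
    out.append(im[:, :790])
w=min(o.shape[1] for o in out); i=np.vstack([o[:,:w] for o in out]); i=i[:600] if i.shape[0]<=600 else cv2.resize(i,None,fx=600/i.shape[0],fy=600/i.shape[0])
cv2.imwrite('pics/ov.png',i)
E
python3 fit.py
```

```text
marker [ 0.5405 -0.327   0.1139  0.0972 -0.      0.3298] [[0.0, -0.5], [-0.1, 0.2], [-0.2, -0.6], [0.1, 0.8], [-0.2, -0.2], [0.3, -0.0], [-0.0, -0.5], [0.1, 0.7]]
foot [0.5107 0.2438 0.2259] [[-0.1, -0.2], [-0.0, -0.8], [-0.8, 0.5], [1.0, 0.6]]
press [0.48239984 0.23733596 0.069     ] grip [ 0.51406391 -0.0963204   0.06      ]
```

View pics/ov.png

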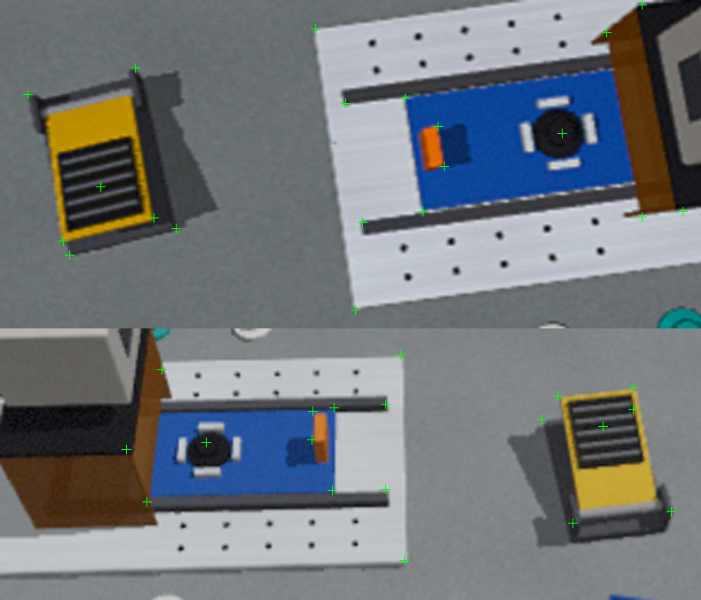

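The overlay agrees with both views to about 1 px, with the pallet about 97 mm out. The straight route from the start pose to the fin goes through the marker, so I'll go high over it. First I'll check IK along that route.

```bash
cat >> h.py <<'E'
from bench import manip, effector
d=np.load('fit.npz'); M,F,press,grip=[d[k] for k in('M','F','press','grip')]
u=np.array([-np.sin(M[2]),np.cos(M[2]),0])   # marker +y
def down(a): return [np.cos(a/2),np.sin(a/2),0,0]   # a = heading of tool x
E
python3 - <<'E'
from h import *
r=np.round
print(r(manip.current_q(),2))
g=grip.copy(); g[2]-=manip.grip_depth
for a in (np.pi/2+M[2],M[2]-np.pi/2):
  for n,p in (('ret',[.15,-.46,.45]),('mid',[.47,.03,.40]),('above',g+[0,0,.1]),('grip',g),('home',g-u*M[3]),('homeup',g-u*M[3]+[0,0,.12])):
    q=manip.solve_ik(p,down(a)); print(n,r(p,3),None if q is None else r(q,2))
for a in (F[2],F[2]+np.pi/2,F[2]-np.pi/2,.309): 
    q=manip.solve_ik(press-[0,0,.025],down(a)); print('press',None if q is None else r(q,2))
q=manip.solve_ik([.15,-.46,.45],manip.current_tcp_rot()); print(q)
E
```

```text
[ 1.53  0.5  -0.43  1.55  0.22  1.14 -0.21]
ret [ 0.15 -0.46  0.45] [ 1.9   0.06 -0.74  1.54  0.04  1.56  1.28]
mid [0.47 0.03 0.4 ] [ 0.95  0.07 -1.11  1.66  0.06  1.45 -0.05]
above [ 0.514 -0.096  0.141] [ 0.9   0.48 -0.96  1.91  0.47  1.   -0.16]
grip [ 0.514 -0.096  0.041] [ 0.82  0.64 -0.88  1.97  0.66  0.85 -0.31]
home [ 0.525 -0.193  0.041] [ 0.94  0.68 -0.84  1.89  0.65  0.88 -0.12]
homeup [ 0.525 -0.193  0.161] [ 1.05  0.53 -0.98  1.8   0.49  1.08  0.  ]
ret [ 0.15 -0.46  0.45] [ 1.4   0.03 -0.2   1.56  0.01  1.55 -1.83]
mid [0.47 0.03 0.4 ] None
above [ 0.514 -0.096  0.141] [-0.62  0.46  0.96  1.96 -0.45  0.96 -2.47]
grip [ 0.514 -0.096  0.041] [-0.56  0.65  0.91  2.02 -0.7   0.82 -2.27]
home [ 0.525 -0.193  0.041] [ 0.11  0.52  0.24  1.91 -0.18  0.73 -2.57]
homeup [ 0.525 -0.193  0.161] [-0.03  0.36  0.41  1.84 -0.17  0.97 -2.57]
press [ 0.07  0.59 -0.73  1.94  0.54  0.81 -2.31]
press [ 0.4   0.96 -1.31  1.93  1.04  1.16 -1.11]
press [ 0.4   0.96 -1.31  1.93  1.04  1.16  2.04]
press [ 0.07  0.59 -0.73  1.94  0.54  0.81 -2.22]
[ 1.68206459  0.04438896 -0.50046387  1.54760258  0.02110454  1.55683413
 -0.08024921]
```

Run:
```python
from h import *
o=down(np.pi/2+M[2]); g=grip.copy(); g[2]-=manip.grip_depth
manip.move_pose([.15,-.46,.45],manip.current_tcp_rot())
manip.move_pose([.47,.03,.40],o)
manip.move_pose(g+[0,0,.08],o)
print(manip.current_clock(), manip.current_tool_pos().round(4)-g, manip.current_force().round(1))
a=viewer.get_image('top')[150:300,270:450]; b=viewer.get_image('scene')[140:280,140:310]
rs=lambda i:cv2.resize(i,(390,360),interpolation=cv2.INTER_CUBIC)[:,:,::-1]
cv2.imwrite('pics/above.png',np.hstack([rs(a),rs(b)]))
```

```text
4.55 [0.00133609 0.0002204  0.0813    ] [1.3 0.1 0.7]
```

View pics/above.png

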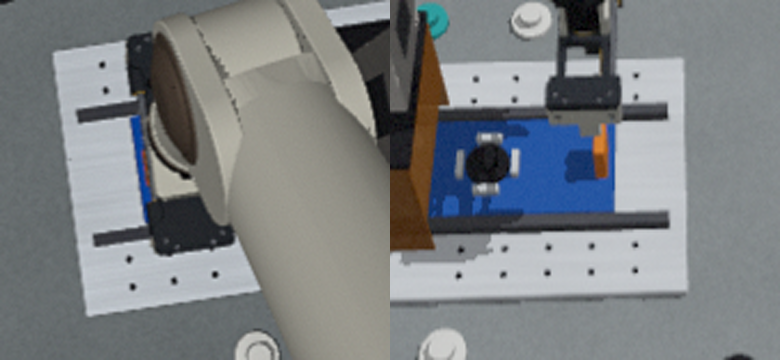

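The fin lies between the fingers as planned: in the scene half, the fin is at (601,157) below the gripper at (583,95). The forearm leans to the -y side, though, and could meet the scan head at the home position. I'll look for an elbow-left posture.

Run:
```python
from h import *
r=lambda q:None if q is None else np.round(q,3).tolist()
g=grip.copy(); g[2]-=manip.grip_depth
print(r(manip.current_q()))
for p in ([.47,.08,.4],[.47,.08,.33],[.5,.03,.33],[.5,.03,.25],g+[0,0,.1],g+[0,0,.06],g-u*M[3]+[0,0,.0]):
  for da in (0,-.15,.15): print(np.round(p,3),da,r(manip.solve_ik(p,down(M[2]-np.pi/2+da))))
```

```text
[0.84, 0.48, -0.884, 1.925, 0.457, 0.947, -0.149]
[0.47 0.08 0.4 ] 0 None
[0.47 0.08 0.4 ] -0.15 None
[0.47 0.08 0.4 ] 0.15 None
[0.47 0.08 0.33] 0 None
[0.47 0.08 0.33] -0.15 [1.04, 0.348, -1.531, 1.77, 0.355, 1.37, 2.542]
[0.47 0.08 0.33] 0.15 None
[0.5  0.03 0.33] 0 None
[0.5  0.03 0.33] -0.15 None
[0.5  0.03 0.33] 0.15 [-1.311, 0.412, 1.56, 1.778, -0.42, 1.377, -2.544]
[0.5  0.03 0.25] 0 [-1.23, 0.583, 1.545, 1.894, -0.61, 1.288, -2.525]
[0.5  0.03 0.25] -0.15 [0.991, 0.526, -1.452, 1.837, 0.547, 1.282, 2.492]
[0.5  0.03 0.25] 0.15 [-1.199, 0.407, 1.377, 1.894, -0.431, 1.198, -2.552]
[ 0.514 -0.096  0.141] 0 [-0.731, 0.551, 1.136, 1.959, -0.592, 1.016, -2.346]
[ 0.514 -0.096  0.141] -0.15 [1.144, 0.886, -1.499, 1.904, 0.927, 1.309, 2.459]
[ 0.514 -0.096  0.141] 0.15 [-0.731, 0.551, 1.136, 1.959, -0.592, 1.016, -2.196]
[ 0.514 -0.096  0.101] 0 [1.122, 0.952, -1.465, 1.935, 1.008, 1.28, 2.562]
[ 0.514 -0.096  0.101] -0.15 [1.119, 0.932, -1.447, 1.935, 0.991, 1.262, 2.423]
[ 0.514 -0.096  0.101] 0.15 [-0.714, 0.643, 1.134, 1.989, -0.713, 0.98, -2.1]
[ 0.525 -0.193  0.041] 0 [-0.367, 0.705, 0.905, 1.929, -0.727, 0.873, -2.106]
[ 0.525 -0.193  0.041] -0.15 [-0.491, 0.853, 1.128, 1.933, -0.937, 1.007, -2.094]
[ 0.525 -0.193  0.041] 0.15 [0.288, 0.51, 0.02, 1.908, -0.015, 0.724, -2.561]
```

Run:
```python
from h import *
o=down(np.pi/2+M[2]); g=grip.copy(); g[2]-=manip.grip_depth
q=np.array([-.731,.551,1.136,1.959,-.592,1.016,-2.346+np.pi])
manip.move_pose([.47,.06,.40],o); m=np.array(manip.current_q()); print(m.round(2))
m+= [-1.4,0,1.4,0,0,0,.0]; manip.movej(m); print(manip.current_tool_pos().round(3))
manip.movej(q); print(manip.current_tool_pos().round(3))
manip.servo_line(g+[0,0,.05],o); manip.sleep(.3)
print(manip.current_clock(), (manip.current_tool_pos()-g).round(4), manip.current_q().round(2),manip.current_force().round(1))
t=g-u*M[3]; print(manip.solve_ik(t,o).round(2))
cv2.imwrite('pics/left.png',np.hstack([cv2.resize(viewer.get_image(n)[120:330,270:520] if n=='top' else viewer.get_image(n)[60:280,80:330],(390,340)) for n in('top','scene')])[:,:,::-1])
```

```text
[ 0.96  0.09 -1.2   1.66  0.09  1.45 -0.14]
[0.489 0.06  0.375]
[ 0.514 -0.096  0.141]
9.275 [0.0006 0.     0.0507] [-0.67  0.61  1.05  1.99 -0.67  0.93  0.85] [ 0.8  0.3 -0.6]
[-0.39  0.72  0.94  1.93 -0.76  0.89  1.06]
```

View pics/left.png

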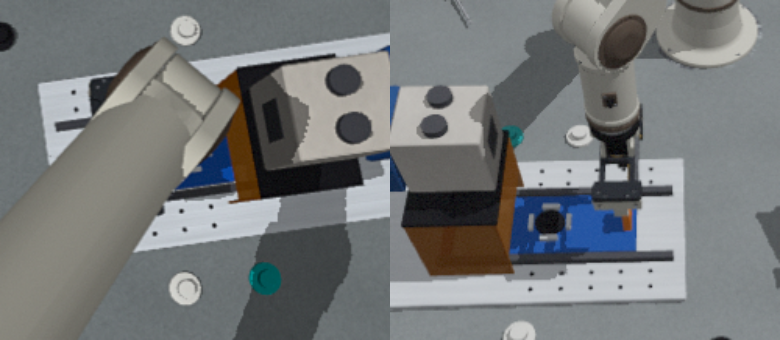

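The elbow is now on the left, with the wrist knuckle at (238,95) in the left half. At home, that knuckle may reach the scan head, whose front edge is at about (262-285, 100). If I tilt the tool about the marker's x axis so the body leans away to +y, it clears. The pads still close on the fin's x faces.

```bash
cat >> h.py <<'E'
def tilted(t):
    return (R.from_rotvec(-t*np.array([np.cos(M[2]),np.sin(M[2]),0]))*R.from_quat(down(np.pi/2+M[2]))).as_quat()
def tcp(pt,t):   # TCP for grasp point pt
    return pt+manip.grip_depth*np.array([*(-u[:2]*np.sin(t)),-np.cos(t)])
E
python3 - <<'E'
from h import *
r=lambda q:None if q is None else np.round(q,2).tolist()
for t in (.3,.45,.6):
    print(t,[r(manip.solve_ik(tcp(p,t),tilted(t))) for p in (grip+[0,0,.05],grip,grip-u*M[3],grip-u*M[3]+[0,0,.06])])
E
```

```text
0.3 [[-0.97, 0.72, 1.2, 2.06, -0.53, 0.78, 0.6], [-0.91, 0.79, 1.1, 2.08, -0.63, 0.69, 0.64], [-0.69, 0.79, 1.07, 2.04, -0.66, 0.66, 0.83], [-0.76, 0.71, 1.17, 2.01, -0.55, 0.76, 0.77]]
0.45 [[-1.09, 0.81, 1.23, 2.07, -0.47, 0.73, 0.46], [-1.04, 0.88, 1.15, 2.09, -0.57, 0.65, 0.5], [-0.82, 0.87, 1.12, 2.07, -0.6, 0.58, 0.69], [-0.88, 0.78, 1.22, 2.05, -0.48, 0.68, 0.64]]
0.6 [[-1.18, 0.92, 1.25, 2.08, -0.4, 0.71, 0.31], [-1.14, 1.0, 1.18, 2.09, -0.51, 0.64, 0.35], [-0.94, 0.98, 1.15, 2.09, -0.54, 0.53, 0.53], [-0.99, 0.89, 1.25, 2.08, -0.42, 0.61, 0.49]]
```

Run:
```python
from h import *
t=.45;o=tilted(t)
manip.servo_line(tcp(grip+[0,0,.05],t),o,vel=.1)
manip.servo_line(tcp(grip,t),o,vel=.08)
f0=manip.current_force(); print('down',manip.current_clock(),f0.round(1))
effector.close(20); print('gap',manip.current_finger_gap(),manip.current_gripper_force(),manip.current_force().round(1))
manip.servo_line(tcp(grip-u*(M[3]-.015),t),o,vel=.07)
f1=manip.current_force(); print('near',manip.current_clock(),f1.round(1),manip.current_finger_gap())
s=M[3]-.015
while s<M[3]+.012:
    s+=.0025; manip.servo_line(tcp(grip-u*s,t),o,vel=.03)
    f=manip.current_force(); a=-(manip.current_tool_pos()-tcp(grip,t))@u
    print(round((s-M[3])*1e3,1),round((a-M[3])*1e3,1),f.round(1))
    if (f-f1)@u>10: break
print(manip.current_clock(),manip.current_finger_gap())
```

```text
down 10.7917 [ 0.  -0.6 -0.2]
gap 0.0392012233627094 20.00121384859085 [ 0.7  0.6 -0.4]
near 13.0 [-0.2  6.9  5.1] 0.03907253403333545
-12.5 -14.4 [-1.2  7.6  7.7]
-10.0 -12.0 [-0.9  7.2  6.3]
-7.5 -9.5 [-0.8  8.6  6.9]
-5.0 -7.0 [-1.   7.9  5.5]
-2.5 -4.5 [-0.2  8.7  6.3]
0.0 -2.0 [-0.1  8.5  6.5]
2.5 -1.3 [-4.4 14.8 14.8]
5.0 0.0 [-3.5 19.8 16.9]
15.0 0.03906273036778949
```

Run:
```python
from h import *
t=.45;o=tilted(t)
effector.open_jaws(); print(manip.current_force().round(1))
p=np.array(manip.current_tool_pos())
manip.servo_line(p+[0,0,.06],o,vel=.15)
manip.servo_line(p+u*.17+[0,0,.16],o,vel=.25)
manip.move_pose([press[0],press[1],.2],o) if manip.solve_ik([press[0],press[1],.2],o) is not None else print('no')
print(manip.current_clock(),manip.current_q().round(2))
cv2.imwrite('pics/top1.png',viewer.get_image('top')[:,:,::-1]);cv2.imwrite('pics/scene1.png',viewer.get_image('scene')[:,:,::-1])
out=[]
for n,(x0,y0,x1,y1) in(('top',(285,160,435,290)),('scene',(120,150,290,270))):
    s=390/(x1-x0); im=cv2.resize(cv2.imread(f'pics/{n}1.png')[y0:y1,x0:x1],(390,340)); sy=340/(y1-y0)
    for q in proj(loc(M,[(.06,.15,.027),(-.06,.15,.027),(.02,.128,.075),(-.02,.128,.075),(.02,.142,.075)]),n): cv2.drawMarker(im,(int((q[0]-x0+.5)*s),int((q[1]-y0+.5)*sy)),(0,255,0),0,9,1)
    out.append(im)
cv2.imwrite('pics/home.png',np.hstack(out))
for a in (F[2],F[2]+.4,F[2]+.8,F[2]+1.2,F[2]+np.pi/2):
    q=manip.solve_ik(press-[0,0,.025],down(a)); print('press',None if q is None else q.round(2))
```

```text
[ 0.8 -0.7 -0.6]
18.5333 [-1.61  0.96  1.43  1.72 -0.51  1.34  0.01]
press [-1.43  1.15  1.45  1.99 -1.22  1.3  -0.86]
press [-1.41  1.06  1.37  1.99 -1.15  1.21 -0.5 ]
press [-1.38  0.95  1.27  1.99 -1.06  1.1  -0.17]
press [-1.34  0.85  1.17  1.99 -0.96  1.01  0.16]
press [-1.3   0.78  1.08  1.98 -0.87  0.94  0.47]
```

View pics/home.png

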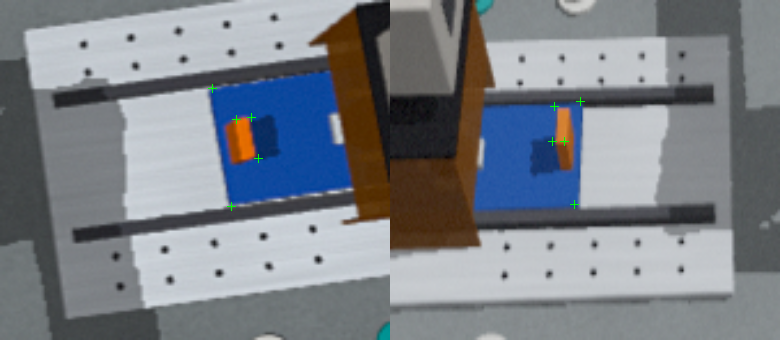

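The pallet's outer edge lies on the predicted home line to within about 1 mm. It also met the stop with 20 N. Now the pedal.

Run:
```python
from h import *
o=down(F[2]+np.pi/2)
effector.close(10)
manip.move_pose(press+[0,0,.03],o); manip.sleep(.2)
f0=manip.current_force(); print(manip.current_clock(),f0.round(1),manip.current_tool_pos().round(4)-press)
manip.servo_line(press-[0,0,.015],o,vel=.08)
print((manip.current_force()-f0).round(1),manip.current_tool_pos()[2])
dz=.015
while dz<.036:
    dz+=.002; manip.servo_line(press-[0,0,dz],o,vel=.03)
    f=manip.current_force()-f0; print(round(.069-dz,4),manip.current_tool_pos()[2].round(4),f.round(1))
    if f[2]>26: break
manip.sleep(1.2); print('hold',manip.current_tool_pos().round(4),(manip.current_force()-f0).round(1))
cv2.imwrite('pics/press.png',cv2.resize(viewer.get_image('scene')[140:270,300:430],None,fx=4,fy=4)[:,:,::-1])
manip.servo_line(press+[0,0,.05],o,vel=.08)
print(manip.current_clock(),(manip.current_force()-f0).round(1))
```

```text
20.7417 [-0.4  0.   1.1] [0.00060016 0.00176404 0.0303    ]
[ 0.2 -0.3 -1.3] 0.053985641700317104
0.052 0.0522 [ 0.   0.1 -0.9]
0.05 0.0499 [ 0.  -0.5 -1.7]
0.048 0.0479 [-0.1  0.6 -0.5]
0.046 0.0458 [-0.3 -0.1 -1.9]
0.044 0.0439 [ 0.6  1.3 -0.9]
0.042 0.0419 [-0.6  0.1 -1.6]
0.04 0.0402 [1.1 0.4 1.7]
0.038 0.0382 [-0.8 -0.7  4.5]
0.036 0.0362 [-0.7 -0.4  5. ]
0.034 0.0342 [-2.1 -0.9  5.3]
0.032 0.0322 [-2.9 -1.3  6. ]
hold [0.482  0.2373 0.0323] [-2.4 -0.   5.1]
26.6917 [-0.3 -0.7 -1. ]
```

View pics/press.png

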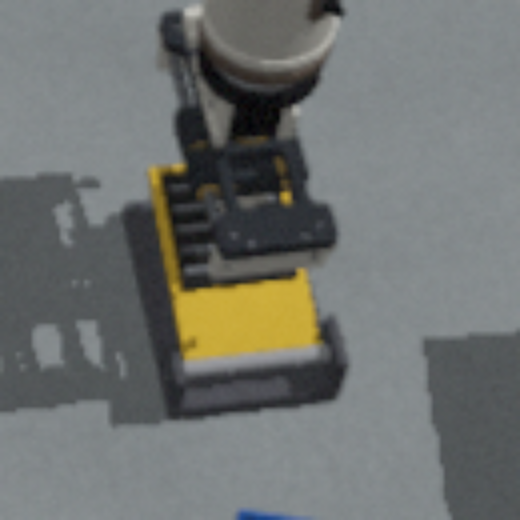

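Run:
```python
from h import *
print(manip.current_clock(),manip.current_finger_gap(),manip.current_gripper_force(),manip.current_q().round(2),manip.current_tool_pos().round(4),manip.current_tcp_rot().round(3))
a=viewer.get_image('scene')[120:270,290:440];b=viewer.get_image('top')[165:285,160:280]
cv2.imwrite('pics/chk.png',np.hstack([cv2.resize(i,(390,390),interpolation=cv2.INTER_CUBIC) for i in(a,b)])[:,:,::-1])
```

```text
26.6917 0.0004994136634304582 0.0 [-1.39  0.7   1.22  1.94 -0.76  1.06  0.4 ] [0.482  0.2372 0.1185] [ 0.623  0.782 -0.    -0.   ]
```

View pics/chk.png

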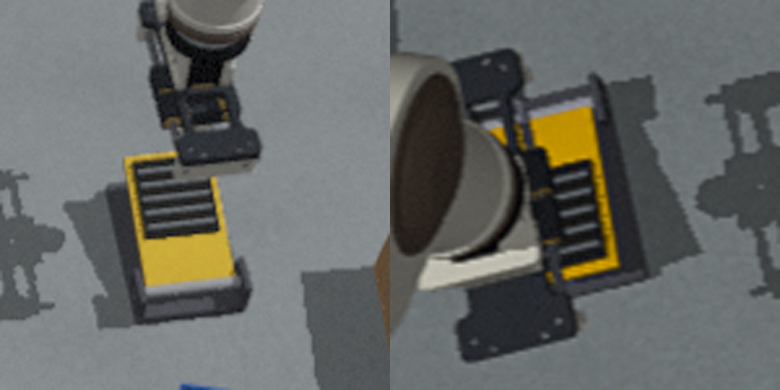

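The gap reads 0.5 mm, so the fingers are shut and the pedal is back up. But contact only began with the TCP at z≈0.041 and stayed at about 5 N, so the stop wasn't reached. I'll project the tool and the pedal into these same crops to see where the tips really are.

Run:
```python
from h import *
p=manip.current_tool_pos()
c=np.cos(.28);s=np.sin(.28)
pts={'tcp':p,'ax+.066':p+[0,0,.066],'ax+.15':p+[0,0,.15],'bodyend+x':p+[.095*np.cos(F[2]),.095*np.sin(F[2]),.09],'bodyend-x':p-[.095*np.cos(F[2]),.095*np.sin(F[2]),-.09],'press':press,
'free+y':loc(F,(-.0735,.046,.078))[0],'free-y':loc(F,(-.0735,-.046,.078))[0],'hinge+y':loc(F,(.065,.046,.039))[0],'hinge-y':loc(F,(.065,-.046,.039))[0]}
for k,v in pts.items():
    print(k,((proj([v],'scene')[0]-[290,120])*2.6).round(),((proj([v],'top')[0]-[160,165])*3.25).round())
# pedal motion: yellow mask, now vs at press
for n,f in (('scene0',cv2.imread('pics/scene0.png')[140:270,300:430]),('now',viewer.get_image('scene')[140:270,300:430,::-1]),('press',cv2.resize(cv2.imread('pics/press.png'),(130,130),interpolation=cv2.INTER_AREA))):
    h=cv2.cvtColor(np.ascontiguousarray(f),cv2.COLOR_BGR2HSV); m=cv2.inRange(h,(18,150,80),(32,255,255))
    ys,xs=np.nonzero(m); print(n,'leftmost per row',[(y,xs[ys==y].min(),xs[ys==y].max()) for y in range(38,95,4) if (ys==y).any()],ys.min())
```

```text
tcp [177. 161.] [146. 217.]
ax+.066 [186. 120.] [124. 210.]
ax+.15 [198.  63.] [ 91. 200.]
bodyend+x [213. 186.] [87. 72.]
bodyend-x [168.  29.] [145. 347.]
press [171. 190.] [160. 222.]
free+y [206. 145.] [112. 292.]
free-y [119. 155.] [228. 262.]
hinge+y [233. 277.] [ 89. 126.]
hinge-y [143. 288.] [199.  99.]
scene0 leftmost per row [(38, np.int64(60), np.int64(70)), (42, np.int64(38), np.int64(70)), (46, np.int64(39), np.int64(71)), (50, np.int64(39), np.int64(72)), (54, np.int64(40), np.int64(73)), (58, np.int64(40), np.int64(74)), (62, np.int64(41), np.int64(74)), (66, np.int64(42), np.int64(75)), (70, np.int64(42), np.int64(76)), (74, np.int64(43), np.int64(77)), (78, np.int64(44), np.int64(78)), (82, np.int64(44), np.int64(79)), (86, np.int64(45), np.int64(73))] 37
now leftmost per row [(42, np.int64(38), np.int64(41)), (46, np.int64(39), np.int64(41)), (50, np.int64(39), np.int64(72)), (54, np.int64(40), np.int64(73)), (58, np.int64(40), np.int64(74)), (62, np.int64(41), np.int64(74)), (66, np.int64(42), np.int64(75)), (70, np.int64(42), np.int64(76)), (74, np.int64(43), np.int64(77)), (78, np.int64(44), np.int64(78)), (82, np.int64(45), np.int64(79)), (86, np.int64(45), np.int64(73))] 39
press leftmost per row [(42, np.int64(39), np.int64(45)), (46, np.int64(38), np.int64(40)), (50, np.int64(39), np.int64(71)), (54, np.int64(39), np.int64(41)), (58, np.int64(40), np.int64(42)), (62, np.int64(40), np.int64(43)), (66, np.int64(41), np.int64(44)), (70, np.int64(42), np.int64(76)), (74, np.int64(43), np.int64(77)), (78, np.int64(44), np.int64(78)), (82, np.int64(44), np.int64(78)), (86, np.int64(45), np.int64(72))] 42
```

The tool's xy position matches the tread in both views. The yellow edge did drop about 3 px during the press, so the pedal moved about 9 mm, but contact came lower than the description gives. I'll press again, force-limited, going deeper until the force shows the stop.

Run:
```python
from h import *
o=down(F[2]+np.pi/2)
f0=np.mean([manip.current_force() for _ in range(3)],0)
manip.servo_line([*press[:2],.046],o,vel=.12)
z=.046
while z>.004:
    z-=.003; manip.servo_line([*press[:2],z],o,vel=.05)
    f=manip.current_force()-f0; print(round(z,4),manip.current_tool_pos()[2].round(4),f.round(1))
    if f[2]>18: break
manip.sleep(1.3); print('hold',manip.current_clock(),manip.current_tool_pos().round(4),(manip.current_force()-f0).round(1))
im=viewer.get_image('scene'); cv2.imwrite('pics/press2.png',im[:,:,::-1])
h=cv2.cvtColor(np.ascontiguousarray(im[140:270,300:430]),cv2.COLOR_RGB2HSV); m=cv2.inRange(h,(18,150,80),(32,255,255)); ys,xs=np.nonzero(m)
print('yellow top',ys.min(),[(y,xs[ys==y].min()) for y in range(40,60,2) if (ys==y).any()])
```

```text
0.043 0.0434 [-0.6 -0.8  1.9]
0.04 0.0403 [-0.1  0.2  2.6]
0.037 0.0373 [-1.5 -0.2  6.8]
0.034 0.0342 [-2.6 -1.9  7.7]
0.031 0.0312 [-2.7 -0.3  8.3]
0.028 0.0282 [-4.  -0.9  9. ]
0.025 0.0252 [-4.6 -1.   8.7]
0.022 0.0221 [-5.5 -0.8  9.8]
0.019 0.0191 [-5.2 -0.4 10.3]
0.016 0.0161 [-5.6 -1.1 10.9]
0.013 0.0137 [-8.2 -2.2 17.2]
0.01 0.0131 [-16.7  -2.9  43.7]
hold 31.9 [0.4808 0.2372 0.0131] [-16.5  -2.9  43.4]
yellow top 47 [(48, np.int64(36)), (50, np.int64(37)), (52, np.int64(37)), (54, np.int64(37)), (56, np.int64(38)), (58, np.int64(38))]
```

This is the stop: the force was about 11 N on the spring, then rose hard to 43 N. Travel was about 25 mm and it held for 1.3 s. Now I'll release, retreat and check the pallet and pedal numerically.

Run:
```python
from h import *
o=down(F[2]+np.pi/2)
manip.servo_line([*press[:2],.16],o,vel=.12)
manip.sleep(.4)
print(manip.current_clock(),manip.current_force().round(1))
im=viewer.get_image('scene'); t=viewer.get_image('top')
h=cv2.cvtColor(np.ascontiguousarray(im[140:270,300:430]),cv2.COLOR_RGB2HSV); m=cv2.inRange(h,(18,150,80),(32,255,255)); ys,xs=np.nonzero(m)
print('yellow',ys.min(),[(y,xs[ys==y].min()) for y in range(40,60,4) if (ys==y).any()])
t1=cv2.imread('pics/top1.png')[:,:,::-1].astype(int); s1=cv2.imread('pics/scene1.png')[:,:,::-1].astype(int)
def orange(i):
    i=i.astype(int); m=(i[...,0]>170)&(i[...,1]<130)&(i[...,2]<60); y,x=np.nonzero(m); return x.mean().round(2),y.mean().round(2),m.sum()
for a,b,w in((t1,t,(slice(170,270),slice(320,430))),(s1,im,(slice(170,240),slice(165,260)))): print(orange(a[w]),orange(b[w]))
s0=cv2.imread('pics/scene0.png')[:,:,::-1].astype(int)
d=np.abs(im.astype(int)-s0).max(2)[255:310,270:420]; print('bystander diff caps/bin',(d>40).sum())
x,y=proj(loc(M,(0,.135,.075)),'top')[0],proj(loc(M,(0,.135,.075)),'scene')[0]; print('pred fin top home',x-[320,170],y-[165,170])
```

```text
33.75 [-0.2 -0.2  0.1]
yellow 38 [(40, np.int64(41)), (44, np.int64(38)), (48, np.int64(39)), (52, np.int64(39)), (56, np.int64(40))]
(np.float64(58.42), np.float64(42.58), np.int64(91)) (np.float64(nan), np.float64(nan), np.int64(0))
(np.float64(30.31), np.float64(24.69), np.int64(29)) (np.float64(nan), np.float64(nan), np.int64(0))
bystander diff caps/bin 0
pred fin top home [59.66137033 42.66394049] [28.31695753 23.08518939]<stdin>:11: RuntimeWarning: Mean of empty slice.
  ret = ret.dtype.type(ret / rcount)
```

The pedal is back up and the bystanders haven't moved. The fin mask came up empty, most likely because the arm's shadow covers it, so I'll recheck by hue.

Run:
```python
from h import *
for n,w in(('top',(slice(170,270),slice(320,430))),('scene',(slice(170,240),slice(165,260)))):
    b=viewer.get_image(n)
    for im in (cv2.imread(f'pics/{n}1.png')[:,:,::-1],b):
        h=cv2.cvtColor(np.ascontiguousarray(im[w]),cv2.COLOR_RGB2HSV)
        def st(lo,hi):
            m=cv2.inRange(h,lo,hi); k,l,s,c=cv2.connectedComponentsWithStats(m); i=1+np.argmax(s[1:,4]) if k>1 else 0; return s[i].tolist(),c[i].round(1).tolist()
        print(n,'orange',st((6,200,40),(13,255,255)),'blue',st((105,150,30),(120,255,255)),im[w].mean().round())
```

```text
top orange ([54, 47, 4, 5, 10], [55.1, 49.6]) blue ([46, 17, 54, 51, 1883], [73.3, 42.4]) 140.0
top orange ([52, 38, 10, 14, 38], [55.2, 45.7]) blue ([46, 17, 54, 51, 1890], [73.3, 42.4]) 120.0
scene orange ([29, 30, 5, 9, 20], [30.9, 33.8]) blue ([0, 16, 39, 38, 1220], [16.6, 35.3]) 140.0
scene orange ([28, 20, 7, 19, 50], [31.1, 29.4]) blue ([0, 16, 39, 38, 1218], [16.6, 35.5]) 125.0
```

The pallet's blue outline is the same as it was after homing. The pedal is up, nothing else moved, and the arm touches nothing.

```bash
python3 -c "
from bench import manip
print(manip.hand_in(),manip.current_clock())"
```

```text
the job is handed in; nothing more can be done
the job is handed in; nothing more can be done
```

I handed the job in after about 34 s: the pallet is against the end stop by force and camera, and the pedal was held at its stop for 1.3 s and is back up. It took two presses (the first moved the pedal only part-way), the second reached 43 N at the fingertips, and I could not see the cap under the shield at the end.

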